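# Microscope objectives back in their own wells, case shut

### The job

The last class packed the microscope objectives away wrongly: the yellow-banded and the blue-banded one stand in each other's wells, and the red-banded one was left out on the bench. Set each objective upright into the well with the collar of its own colour (use a free spot for the exchange), without dropping or tipping any over, then shut the case's lid fully. Leave the Petri dish and the small vial where they stand.

Things in the scene. Friction and masses are not known exactly. Their poses are not given: they have to be found in the camera images.
- objective_red: microscope objective upright on its brass thread, red band near the top, 28 mm tall, about 0.09 kg. Steel barrel, 24 mm diameter, from 4 to 22 mm height (grip it there, from above); thread below 20 mm diameter, nose above tapers to 16 mm. Origin: centre of the underside, z up. Starts on the bench right of the case.
- objective_yellow: microscope objective upright on its brass thread, yellow band near the top, 33 mm tall, about 0.09 kg. Steel barrel, 24 mm diameter, from 4 to 27 mm height (grip it there, from above); thread below 20 mm diameter, nose above tapers to 16 mm. Origin: centre of the underside, z up. Starts in the blue well, 18 mm out of the insert.
- objective_blue: microscope objective upright on its brass thread, blue band near the top, 38 mm tall, about 0.09 kg. Steel barrel, 24 mm diameter, from 4 to 32 mm height (grip it there, from above); thread below 20 mm diameter, nose above tapers to 16 mm. Origin: centre of the underside, z up. Starts in the yellow well, 28 mm out of the insert.
- well_red: round well with a flat red collar (37 to 49 mm diameter) in the case's black insert. Well 35 mm across, 5 mm deep; insert top 20 mm above the bench. Origin: centre of the well's floor, where the objective's underside rests; x from the case's front to its hinge, y along the case, z up. The three wells lie in a row along y, 67 mm apart. Empty at the start.
- well_yellow: round well with a flat yellow collar (37 to 49 mm diameter) in the case's black insert. Well 35 mm across, 10 mm deep; insert top 20 mm above the bench. Origin: centre of the well's floor, where the objective's underside rests; x from the case's front to its hinge, y along the case, z up. The order of the colours in the row varies.
- well_blue: round well with a flat blue collar (37 to 49 mm diameter) in the case's black insert. Well 35 mm across, 15 mm deep; insert top 20 mm above the bench. Origin: centre of the well's floor, where the objective's underside rests; x from the case's front to its hinge, y along the case, z up. Case fixed; inside 104 (x) by 205 mm, walls 40 mm high.
- case_lid (a joint): angle of the grey metal case's lid: 0 shut, 1.75 leaning back fully open; starts at 1.55 to 1.74. Hinge line: along the wells' y, 56 mm behind the row of wells (+x), 41 mm above the bench. Stiff: it stays where put above about 0.75 rad, below that it sinks shut. It shuts only over objectives that stand in their own wells (2 mm to spare).
- lid_edge (a point): middle of the lid's front edge, on its outer face; 112 mm from the hinge line along the lid and 6 mm outward of it; moves with the lid. Lid: flat grey metal plate, felt inside, 211 mm wide with a 10 mm skirt all round but at the hinge, 0.12 kg; when shut its outer face is 47 mm above the bench.
- petri_dish: bystander: round glass Petri dish with pale agar, 96 mm diameter, 18 mm high, on the bench behind and right; origin: centre of the underside
- small_vial: bystander: small open glass vial with a white label and blue dot, 26 mm diameter, 44 mm high, on the bench just right of the case; origin: centre of the underside

How it is judged:
At the end, for the whole second after the job is handed in: Each objective stands at rest in the well of its own colour: within 8 mm of the well's centre, underside within 3 mm of the well's floor, tilted less than 0.12 rad; the lid is shut to within 0.04 rad (horizontal distance between objective_red and well_red below 0.008 m and z of objective_red in the frame of well_red between -0.003 and 0.003 m and angle between each of objective_red, objective_yellow, objective_blue's own z axis and vertical below 0.12 rad and linear speed of each of objective_red, objective_yellow, objective_blue below 0.02 m/s and horizontal distance between objective_yellow and well_yellow below 0.008 m and z of objective_yellow in the frame of well_yellow between -0.003 and 0.003 m and horizontal distance between objective_blue and well_blue below 0.008 m and z of objective_blue in the frame of well_blue between -0.003 and 0.003 m and value of joint case_lid below 0.04 rad); the robot touches nothing.
It fails at once if an objective is tipped over (by more than 0.8 rad) (angle between any of objective_red, objective_yellow, objective_blue's own z axis and vertical above 0.8 rad).
It fails at once if an objective is dropped (falls faster than 0.7 m/s out of the fingers, a drop of about 25 mm) ((linear speed of objective_red above 0.7 m/s and contact force between objective_red and the fingers below 0.05 N) or (linear speed of objective_yellow above 0.7 m/s and contact force between objective_yellow and the fingers below 0.05 N) or (linear speed of objective_blue above 0.7 m/s and contact force between objective_blue and the fingers below 0.05 N)).
It fails at once if the Petri dish is disturbed: moved by more than 20 mm (distance of petri_dish from where it was at the start of the episode above 0.02 m).
It fails at once if the small vial is disturbed: moved by more than 20 mm (distance of small_vial from where it was at the start of the episode above 0.02 m).
It also fails if it takes over 112 s, if anything falls off the work surface, if the arm or the gripper's body presses on something with over 40 N, if the wrist force passes 120 N, or if a joint passes its speed limit or range.

### The arm

A 7-joint arm with a two-finger parallel gripper is mounted at the origin on a cart in front of the work surface, level with it; the furniture and walls round the work are solid. World frame = base frame: x ahead of the robot, y to its left, z up, the work surface at z = 0. Lengths are in m, angles in rad, forces in N, time in s.
With the tool pointing down it reaches from about 0.4 to 0.85 m from the base axis. Payload 10.4 kg.
Tool frame: the origin (TCP) lies at the very end of the fingers, on their centre line; the grasp point (between the pads) lies 19 mm behind it; z points along the fingers, y is the direction in which the jaws open and shut (so a half turn about z gives the same grasp; the last joint's range is limited). The gripper opens to 87 mm and grips with 3 to 60 N. Pads are 19 mm wide; open, the fingers measure 117 mm over their backs; the gripper's body (75 mm by 190 mm) begins 51 mm behind the grasp point.
Start: joints at [-1.264, 0.332, -0.065, 1.46, 0.022, 1.35, -0.088], TCP at [0.202, 0.591, 0.223] pointing down, gripper open.
Joint ranges: [-2.6, 2.6], [-0.5, 2.12], [-1.47, 1.34], [0.16, 2.42], [-1.27, 4.41], [0.06, 2.06], [-2.6, 2.6]. Speed limits (rad/s): [2.22, 2.22, 2.79, 2.79, 3.14, 3.14, 3.14].

### API

Orientations are given as a unit quaternion [x, y, z, w].
In Python, from bench import read_state, camera, close_job gives the robot as it stands.
- The arm moves only by the shell command python3 -m inch 'ROWS' [OPENING] [FORCE]. ROWS is JSON, a list of rows, each a list of 6 numbers: the shift along the tool's x, y, z as a fraction of full scale, then the turn, a rotation vector about the tool's x, y, z as a fraction of full scale. In form: [[tx, ty, tz, ax, ay, az], ...]. A call has 1 to 5 rows; each row shifts and turns the commanded pose from where the row before left it, along the tool's axes as they then stand; what a row does not reach is not made up. Full scale, the value 1, is 0.04 m for a shift and 120 degrees for a turn. A row lasts 1/8 s, in which the tool goes at most 62.5 mm and 10.7 degrees, less where a joint would pass 70% of its speed; a pose out of reach is approached as far as the arm can. A call with a number of a shift or a turn outside -1 to 1 is refused whole. A call with a gripper value outside its range is refused whole. OPENING is the opening, from -1 (shut) to 1 (fully open), so that 0 is half open, set as the call begins (- or left out, the last holds). The fingers move at their own pace and stop on an object; FORCE is the grip in N (left out, the last holds). Time passes only in rows, so rows that do not move let the fingers close. It gives the time, the measured TCP pose, the force and the opening at its end, in the units of the state.
- read_state(): the state, without advancing time (a new reading comes with each control period).
- camera(name): name is "scene" or "top" or "wrist"; returns a dict with "img" (480x640x3 uint8, red, green, blue), "depth" (480x640 float32, m along the optical axis (not along the pixel's ray), 0 where there is no reading), "fx", "fy", "cx", "cy" (pixels), "position" and "orientation" of the camera in the world; the wrist camera has in their place "tool_from_camera" (4x4, takes a point from camera to tool coordinates, whose origin is the TCP and whose axes are the flange's). Camera axes: x right, y down, z forward; pixel columns grow to the right and rows downward; lengths in m; the calibration is good to about 2 mm. A picture is of the moment at which its call begins: read the wrist's pose just before it.
- close_job(): hands the job in, once; it reports no verdict.
The state is a dict: "time": time; "joint_positions": joint angles; "joint_vel": joint speeds; "joint_torque": joint torques, N m; "ee_pos": TCP position; "eef_rot": TCP orientation; "ft_force": force on the tool from outside, world axes, zero at the start; "torque": the same for the moment, N m; "width": finger opening in m.
Only numpy, scipy, OpenCV 4.12 (cv2) and the standard library are available. Lean on these libraries where they do the work, as an engineer would, in place of code of your own. Each camera call takes 0.05 s, during which the arm holds its last target.

## Working session

There is one attempt and no reset: what is moved stays moved. The work goes in short steps, Python scripts to look and compute and a shell command to move; the robot and the scene stay as the last step left them, time stands still between calls to the robot, and variables do not carry over. Pictures are saved under pics/ and viewed, and the job is handed in when it is done.

```bash
ls; mkdir -p pics
python3 - <<'E'
from bench import read_state, camera
import cv2,numpy as np
s=read_state();print(s)
for n in ["scene","top","wrist"]:
    c=camera(n);cv2.imwrite(f"pics/{n}0.png",c["img"][:,:,::-1])
    print(n,c["fx"],c["fy"],c["cx"],c["cy"],c.get("position"),c.get("orientation"),c.get("tool_from_camera"))
E
```

```text
pics
{'time': 0.0, 'joint_positions': array([-1.26360988,  0.33290067, -0.0647115 ,  1.46098788,  0.02155561,
        1.34993677, -0.08848224]), 'joint_vel': array([ 2.87659075e-04, -2.42710593e-03,  4.11659995e-04, -4.67355427e-06,
       -2.70625588e-04, -6.74174193e-04,  4.45519101e-05]), 'joint_torque': array([ 1.03846105e-04, -6.23257542e+01,  2.45986402e-02, -3.89905357e+01,
       -6.14752946e-02,  3.93628352e-02,  1.53298884e-04]), 'ee_pos': array([0.20225007, 0.59092165, 0.22171377]), 'eef_rot': array([ 1.64126809e-01,  9.86438948e-01, -7.61393033e-04, -1.12915416e-04]), 'ft_force': array([-0.57368755, -0.04673315,  0.15944801]), 'torque': array([-0.06387731, -0.01537542,  0.00693961]), 'width': 0.08702171076676093}
scene 586.3113294407268 586.3113294407268 318.37748773528165 234.11007884052225 [ 0.1577496  -0.83706208  0.50778407] [ 0.82286083 -0.20355366  0.11696817 -0.5174789 ] None
top 485.39603288373644 485.39603288373644 312.6012477514299 236.7171755732479 [ 0.42114196 -0.01622443  0.91813995] [-0.69675842  0.71442524 -0.05087931  0.03918638] None
wrist 377.35892529869307 377.35892529869307 319.3555843061975 237.78449309721645 None None [[-6.29168065e-04 -9.65121189e-01 -2.61802778e-01  7.18553456e-02]
 [ 9.99999734e-01 -7.03984038e-04  1.91984266e-04  5.61665560e-04]
 [-3.69593060e-04 -2.61802588e-01  9.65121375e-01 -1.61782021e-01]
 [ 0.00000000e+00  0.00000000e+00  0.00000000e+00  1.00000000e+00]]
```

View pics/scene0.png

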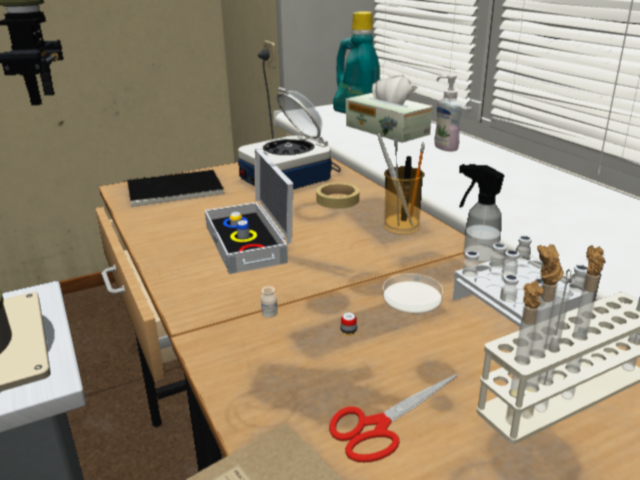

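View pics/top0.png

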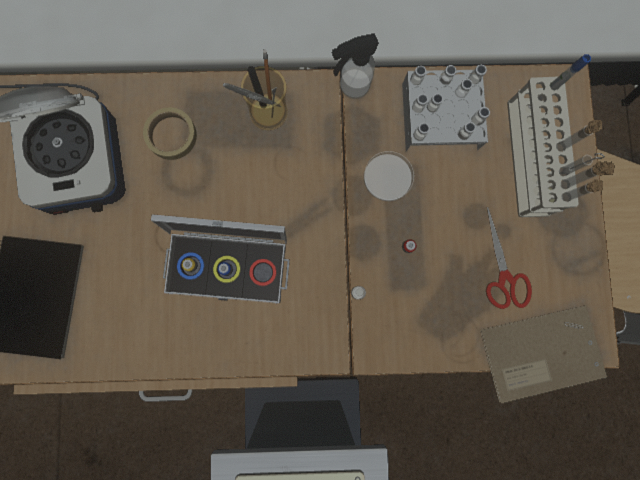

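```bash
cat > h.py <<'E'
import numpy as np,cv2
from scipy.spatial.transform import Rotation as R
from bench import read_state,camera
def pose(c,s=None):
    if c.get("position") is not None: return R.from_quat(c["orientation"]).as_matrix(),np.array(c["position"])
    T=np.array(c["tool_from_camera"]);Rt=R.from_quat(s["eef_rot"]).as_matrix()
    return Rt@T[:3,:3],Rt@T[:3,3]+s["ee_pos"]
def plane(c,u,v,z,s=None):
    M,p=pose(c,s);d=M@np.array([(u-c["cx"])/c["fx"],(v-c["cy"])/c["fy"],1.]);return p+d*(z-p[2])/d[2]
def cloud(c,s=None):
    M,p=pose(c,s);v,u=np.mgrid[:480,:640];d=c["depth"]
    P=np.stack([(u-c["cx"])/c["fx"]*d,(v-c["cy"])/c["fy"]*d,d],-1)
    return P@M.T+p
def proj(c,P,s=None):
    M,p=pose(c,s);q=(np.array(P)-p)@M;return q[...,0]/q[...,2]*c["fx"]+c["cx"],q[...,1]/q[...,2]*c["fy"]+c["cy"]
def masks(img):
    h=cv2.cvtColor(img,cv2.COLOR_RGB2HSV).astype(int);H,S,V=h[...,0],h[...,1],h[...,2]
    ok=(S>130)&(V>70)
    return dict(red=ok&((H<6)|(H>172)),yellow=ok&(H>22)&(H<35),blue=ok&(H>98)&(H<125))
def step(tgt,yaw=None):
    "fractions to get to tgt in tool axes"
    s=read_state();Rt=R.from_quat(s["eef_rot"]).as_matrix()
    d=Rt.T@(np.array(tgt)-s["ee_pos"]);print("t",round(s["time"],2),"at",s["ee_pos"].round(4),"need tool mm",(d*1000).round(1),"frac",(d/.04).round(3))
    if yaw is not None:
        # want tool y axis along (cos yaw, sin yaw), z down
        y=np.array([np.cos(yaw),np.sin(yaw),0]);z=np.array([0,0,-1.]);x=np.cross(y,z)
        rv=R.from_matrix(Rt.T@np.stack([x,y,z],1)).as_rotvec();print("turn deg",np.degrees(rv).round(2),"frac",(rv/np.radians(120)).round(4))
E
python3 - <<'E'
from h import *
c=camera("top");img=c["img"];P=cloud(c)
for k,m in masks(img).items():
    n,l,st,ce=cv2.connectedComponentsWithStats(m.astype(np.uint8))
    for i in range(1,n):
        if st[i,4]>8:
            vv,uu=np.where(l==i);z=np.median(P[vv,uu,2]);cu,cv=st[i,0]+st[i,2]/2-.5,st[i,1]+st[i,3]/2-.5
            print(k,st[i],(cu,cv),"z",z.round(3),plane(c,cu,cv,.02).round(4))
x0,y0,x1,y1=130,190,450,320
cv2.imwrite("pics/t1.png",cv2.resize(img[y0:y1,x0:x1,::-1],None,fx=2.5,fy=2.5,interpolation=cv2.INTER_CUBIC))
E
```

```text
red [404 240  12  12  32] (np.float64(409.5), np.float64(245.5)) z 0.023 [ 0.5152 -0.2131  0.02  ]
red [250 259  26  26 221] (np.float64(262.5), np.float64(271.5)) z 0.02 [0.4736 0.0615 0.02  ]
red [486 270  46  39 717] (np.float64(508.5), np.float64(289.0)) z 0.008 [ 0.4298 -0.3927  0.02  ]
yellow [214 256  26  26 171] (np.float64(226.5), np.float64(268.5)) z 0.02 [0.4808 0.1278 0.02  ]
yellow [183 258  12  13  38] (np.float64(188.5), np.float64(264.0)) z 0.033 [0.4908 0.1977 0.02  ]
blue [582  56   9   7  31] (np.float64(586.0), np.float64(59.0)) z 0.199 [ 0.8769 -0.5817  0.02  ]
blue [177 253  27  26 229] (np.float64(190.0), np.float64(265.5)) z 0.02 [0.488  0.1949 0.02  ]
blue [223 263   8  12  20] (np.float64(226.5), np.float64(268.5)) z 0.043 [0.4808 0.1278 0.02  ]
```

View pics/t1.png

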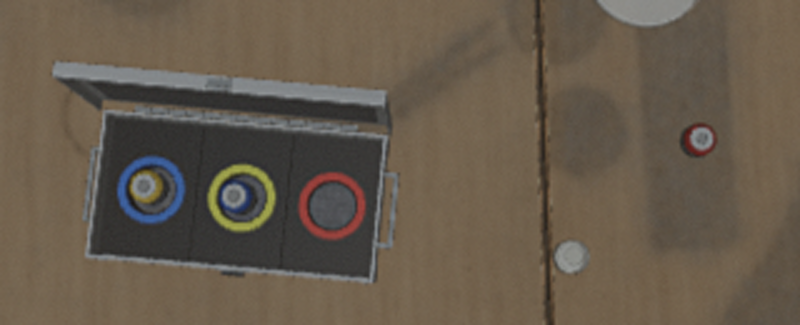

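Run:
```python
from h import *
c=camera("top")
for n,u,v,z in [("Y",187.4,264.4,.038),("B",223.4,268.2,.048),("R",410.6,245.4,.028),("vial",358,293,.044)]: print(n,plane(c,u,v,z).round(4))
P=cloud(c);M=(P[...,2]>.1)&(P[...,0]>.5)&(P[...,0]<.6)&(P[...,1]>.02)&(P[...,1]<.28)
Q=P[M];print(len(Q));
if len(Q):print(Q[:,2].max(),[Q[abs(Q[:,1]-y)<.01].mean(0).round(3) for y in(.06,.13,.2)])
step([.487,.197,.2],np.radians(83.8))
```

```text
Y [0.4888 0.1954 0.038 ]
B [0.4796 0.1288 0.048 ]
R [ 0.5145 -0.2134  0.028 ]
vial [ 0.4294 -0.1109  0.044 ]
1038
0.15727728223468385 [array([0.538, 0.06 , 0.144]), array([0.546, 0.131, 0.145]), array([0.554, 0.2  , 0.144])]
t 0.25 at [0.2023 0.5911 0.2222] need tool mm [-397.  -280.7   22.4] frac [-9.924 -7.018  0.559]
turn deg [ -0.04  -0.   -12.7 ] frac [-0.0003 -0.     -0.1058]
```

```bash
python3 -m inch '[[-1,-0.7,0,0,0,0],[-1,-0.7,0,0,0,0],[-1,-0.7,0,0,0,0],[-1,-0.7,0,0,0,0],[-1,-0.7,0,0,0,0]]' -0.2 15; python3 -m inch '[[-1,-0.7,0,0,0,0],[-1,-0.7,0,0,0,0],[-1,-0.7,0.2,0,0,0],[-1,-0.7,0.3,0,0,-0.053],[-0.9,-0.7,0,0,0,-0.053]]';python3 -m inch '[[0,0,0,0,0,0],[0,0,0,0,0,0],[0,0,0,0,0,0]]'
python3 - <<'E'
from h import *
step([.4885,.1955,.2],np.radians(83.8));s=read_state()
c=camera("wrist");cv2.imwrite("pics/w1.png",c["img"][:,:,::-1])
print(s["width"])
for n,p in dict(wb=[.488,.1949,.02],wy=[.4808,.1278,.02],wr=[.4736,.0615,.02],Y=[.4888,.1954,.038],B=[.4796,.1288,.048]).items(): print(n,proj(c,p,s))
E
```

```text
time: 0.88
ee_pos: [0.3471, 0.3927, 0.2226]
eef_rot: [0.164, 0.986, 0.0, 0.0]
ft_force: [1.2, 0.6, -0.6]
width: 0.0448
time: 1.5
ee_pos: [0.4908, 0.1994, 0.2018]
eef_rot: [0.052, 0.999, -0.0, -0.001]
ft_force: [1.3, 0.3, 0.5]
width: 0.0348
time: 1.88
ee_pos: [0.4898, 0.2025, 0.2026]
eef_rot: [0.053, 0.999, 0.0, -0.0]
ft_force: [-0.4, -0.0, 0.0]
width: 0.0346
t 1.88 at [0.4898 0.2025 0.2026] need tool mm [ 0.5 -7.1  2.6] frac [ 0.013 -0.177  0.064]
turn deg [ 0.02 -0.01  0.11] frac [ 0.0002 -0.0001  0.0009]
0.03464955538275232
wb (np.float64(310.2170313131269), np.float64(214.29334734717875))
wy (np.float64(237.628288580432), np.float64(214.30542723274644))
wr (np.float64(165.86578813312613), np.float64(214.22725008024))
Y (np.float64(310.4204560729867), np.float64(219.22061479923428))
B (np.float64(231.7494575872352), np.float64(219.40365599732255))
```

View pics/w1.png

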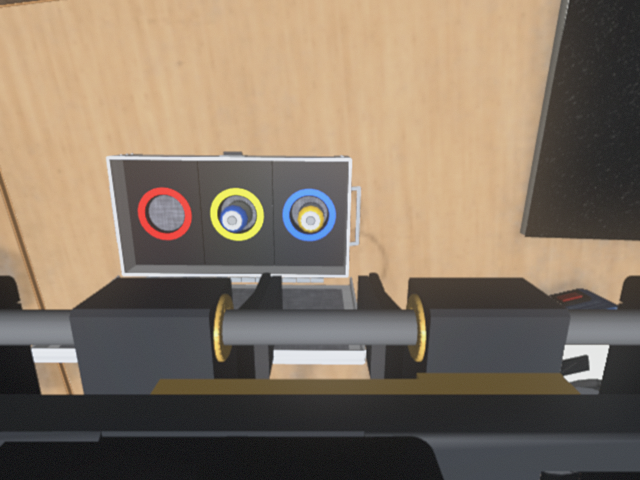

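```bash
python3 -m inch '[[0.02,-0.18,1,0,0,0],[0,0,1,0,0,0],[0,0,1,0,0,0],[0,0,0.4,0,0,0],[0,0,0,0,0,0]]' -0.26;python3 -m inch '[[0,0,0,0,0,0]]'
python3 - <<'E'
from h import *
step([.4888,.1954,.022],np.radians(83.8))
E
```

```text
time: 2.55
ee_pos: [0.4884, 0.1944, 0.0663]
eef_rot: [0.054, 0.999, -0.0, -0.001]
ft_force: [0.1, 0.3, -0.1]
width: 0.032
time: 2.68
ee_pos: [0.4898, 0.1948, 0.0681]
eef_rot: [0.054, 0.999, 0.001, 0.001]
ft_force: [0.1, 0.7, 0.5]
width: 0.0321
t 2.67 at [0.4898 0.1948 0.0681] need tool mm [ 1.1  0.5 46.1] frac [0.029 0.012 1.152]
turn deg [0.08 0.1  0.03] frac [0.0007 0.0009 0.0003]
```

```bash
python3 -m inch '[[0.03,0.01,0.5,0,0,0],[0,0,0.4,0,0,0],[0,0,0.25,0,0,0],[0,0,0,0,0,0]]'
python3 - <<'E'
from h import *
step([.4888,.1954,.022],np.radians(83.8))
E
```

```text
time: 3.18
ee_pos: [0.4881, 0.1948, 0.0208]
eef_rot: [0.054, 0.999, 0.0, 0.0]
ft_force: [-0.5, -0.3, 0.1]
width: 0.0325
t 3.17 at [0.4881 0.1948 0.0208] need tool mm [-0.7  0.7 -1.2] frac [-0.017  0.018 -0.031]
turn deg [0.02 0.01 0.02] frac [0.0001 0.0001 0.0001]
```

```bash
python3 -m inch '[[0,0,-0.04,0,0,0],[0,0,0,0,0,0],[0,0,0,0,0,0],[0,0,0,0,0,0]]' -1 15;python3 -m inch '[[0,0,-0.4,0,0,0],[0,0,-0.8,0,0,0],[0,0,0,0,0,0]]'
python3 - <<'E'
from h import *
step([.4736,.0615,.0316],np.radians(83.8))
s=read_state();print(s["width"])
c=camera("wrist");cv2.imwrite("pics/w2.png",c["img"][:,:,::-1])
E
```

```text
time: 3.68
ee_pos: [0.4881, 0.1948, 0.0225]
eef_rot: [0.054, 0.999, 0.0, 0.0]
ft_force: [0.4, -0.6, 5.6]
width: 0.0232
time: 4.05
ee_pos: [0.4892, 0.1954, 0.073]
eef_rot: [0.054, 0.999, 0.001, 0.002]
ft_force: [0.0, -0.1, -2.1]
width: 0.0232
t 4.05 at [0.4892 0.1954 0.073 ] need tool mm [   1.2 -134.9   41. ] frac [ 0.031 -3.373  1.024]
turn deg [0.16 0.2  0.02] frac [0.0013 0.0016 0.0002]
0.02315115378763682
```

View pics/w2.png

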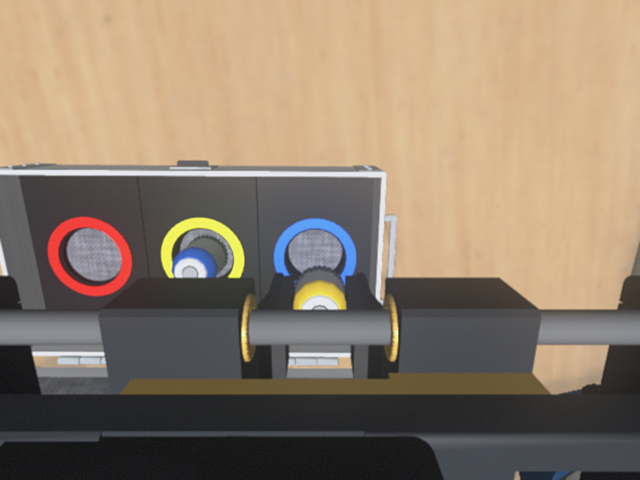

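```bash
python3 -m inch '[[0,-0.5,-0.3,0,0,0],[0.03,-1,0,0,0,0],[0,-1,0,0,0,0],[0,-0.87,0,0,0,0],[0,0,0.3,0,0,0]]'; python3 -m inch '[[0,0,0.3,0,0,0],[0,0,0,0,0,0],[0,0,0,0,0,0]]';python3 - <<'E'
from h import *
step([.4736,.0615,.0335],np.radians(83.8))
E
```

```text
time: 4.72
ee_pos: [0.4718, 0.057, 0.0705]
eef_rot: [0.057, 0.998, -0.0, 0.0]
ft_force: [0.3, 1.2, -1.9]
width: 0.0231
time: 5.1
ee_pos: [0.472, 0.0613, 0.0581]
eef_rot: [0.053, 0.999, -0.0, -0.0]
ft_force: [0.1, -0.1, -1.0]
width: 0.0235
t 5.1 at [0.472  0.0613 0.0581] need tool mm [-1.6  0.3 24.6] frac [-0.039  0.008  0.614]
turn deg [-0.01 -0.02  0.09] frac [-0.0001 -0.0002  0.0008]
```

```bash
python3 -m inch '[[-0.04,0,0.3,0,0,0],[0,0,0.3,0,0,0],[0,0,0.03,0,0,0],[0,0,0,0,0,0]]';python3 - <<'E'
from h import *
step([.4736,.0615,.0325],np.radians(83.8)); print(read_state()["ft_force"])
c=camera("scene");cv2.imwrite("pics/s2.png",cv2.resize(c["img"][130:290,180:320,::-1],None,fx=4,fy=4))
E
```

```text
time: 5.6
ee_pos: [0.4733, 0.0605, 0.0327]
eef_rot: [0.054, 0.999, -0.0, -0.0]
ft_force: [-0.3, 0.3, -0.7]
width: 0.0231
t 5.6 at [0.4733 0.0605 0.0327] need tool mm [-0.1  1.   0.2] frac [-0.004  0.026  0.004]
turn deg [-0.01 -0.04  0.02] frac [-0.0001 -0.0003  0.0001]
[-0.34756578  0.32747247 -0.6594318 ]
```

View pics/s2.png

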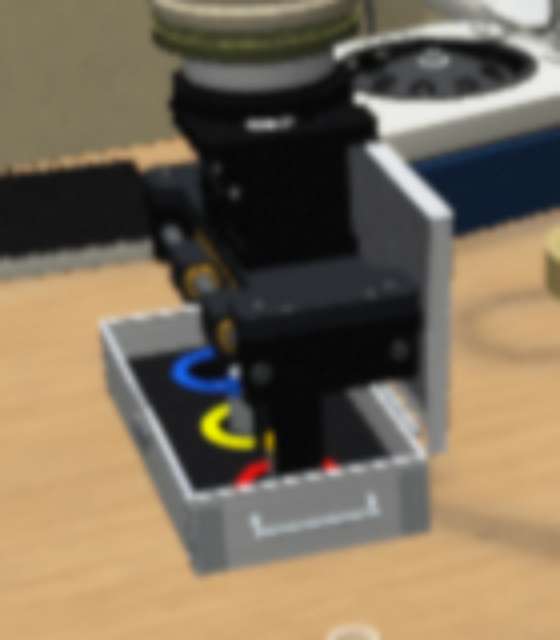

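```bash
python3 -m inch '[[0,0.02,0.02,0,0,0],[0,0,0,0,0,0]]';python3 -m inch '[[0,0,0,0,0,0],[0,0,0,0,0,0],[0,0,0,0,0,0]]' -0.28;  python3 -m inch '[[0,0,-0.5,0,0,0],[0,0,-0.5,0,0,0],[0,0.8,-0.6,0,0,0],[0,0.9,0,0,0,0],[0,0,0,0,0,0]]' -0.2; python3 -m inch '[[0,0,0,0,0,0]]'
python3 - <<'E'
from h import *
step([.4796,.1288,.06],np.radians(83.8)); s=read_state()
c=camera("wrist");cv2.imwrite("pics/w3.png",c["img"][:,:,::-1])
print(proj(c,[.4796,.1288,.048],s),proj(c,[.4736,.0615,.048],s))
E
```

```text
time: 5.9
ee_pos: [0.4737, 0.0615, 0.0322]
eef_rot: [0.054, 0.999, 0.0, 0.0]
ft_force: [-0.1, 0.2, -0.6]
width: 0.0229
time: 6.28
ee_pos: [0.4738, 0.0614, 0.0322]
eef_rot: [0.054, 0.999, 0.0, 0.0]
ft_force: [-0.0, -0.5, 0.2]
width: 0.0308
time: 6.9
ee_pos: [0.4811, 0.1319, 0.0964]
eef_rot: [0.052, 0.999, 0.001, 0.0]
ft_force: [0.4, 0.5, -0.2]
width: 0.0346
time: 7.02
ee_pos: [0.4809, 0.1283, 0.0959]
eef_rot: [0.054, 0.999, -0.0, -0.0]
ft_force: [-0.1, -0.0, -0.2]
width: 0.0346
t 7.03 at [0.4809 0.1283 0.0959] need tool mm [ 1.3  0.4 35.9] frac [0.032 0.009 0.897]
turn deg [-0.03 -0.02  0.01] frac [-0.0003 -0.0002  0.0001]
(np.float64(318.8427196140807), np.float64(260.1060925724117)) (np.float64(203.5825358905239), np.float64(262.2578727293661))
```

View pics/w3.png

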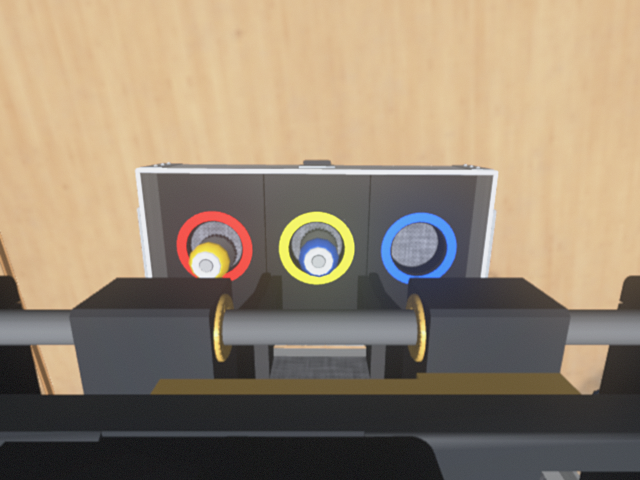

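```bash
python3 -m inch '[[0.03,0.01,0.6,0,0,0],[0,0,0.6,0,0,0],[0,0,0.43,0,0,0],[0,0,0,0,0,0],[0,0,0,0,0,0]]'
python3 - <<'E'
from h import *
step([.4796,.1288,.029],np.radians(83.8))
E
```

```text
time: 7.7
ee_pos: [0.4804, 0.1294, 0.0316]
eef_rot: [0.054, 0.999, 0.0, 0.0]
ft_force: [0.1, 0.0, 0.2]
width: 0.0349
t 7.7 at [0.4804 0.1294 0.0316] need tool mm [ 0.7 -0.7  2.6] frac [ 0.018 -0.018  0.066]
turn deg [0.02 0.04 0.  ] frac [0.0002 0.0004 0.    ]
```

```bash
python3 -m inch '[[0,0,0.05,0,0,0],[0,0,0,0,0,0],[0,0,0,0,0,0],[0,0,0,0,0,0]]' -1 15;python3 -m inch '[[0,0,-0.4,0,0,0],[0,0,-0.6,0,0,0],[0,0.8,0,0,0,0],[0,0.88,0,0,0,0],[0,0,0,0,0,0]]';python3 -m inch '[[0,0,0,0,0,0]]'
python3 - <<'E'
from h import *
step([.488,.1949,.025],np.radians(83.8)); s=read_state()
c=camera("wrist");cv2.imwrite("pics/w4.png",c["img"][:,:,::-1])
E
```

```text
time: 8.2
ee_pos: [0.4801, 0.1296, 0.0292]
eef_rot: [0.054, 0.999, 0.0, 0.0]
ft_force: [-0.4, -2.2, 2.1]
width: 0.0231
time: 8.82
ee_pos: [0.4869, 0.1994, 0.0698]
eef_rot: [0.052, 0.999, 0.001, 0.0]
ft_force: [-0.7, -0.7, -1.4]
width: 0.0235
time: 8.95
ee_pos: [0.4871, 0.1957, 0.0694]
eef_rot: [0.054, 0.999, -0.0, 0.0]
ft_force: [0.0, 0.1, -1.4]
width: 0.0235
t 8.95 at [0.4871 0.1957 0.0694] need tool mm [-0.9 -0.7 44.4] frac [-0.024 -0.017  1.109]
turn deg [-0.02  0.01  0.01] frac [-0.0001  0.      0.0001]
```

View pics/w4.png

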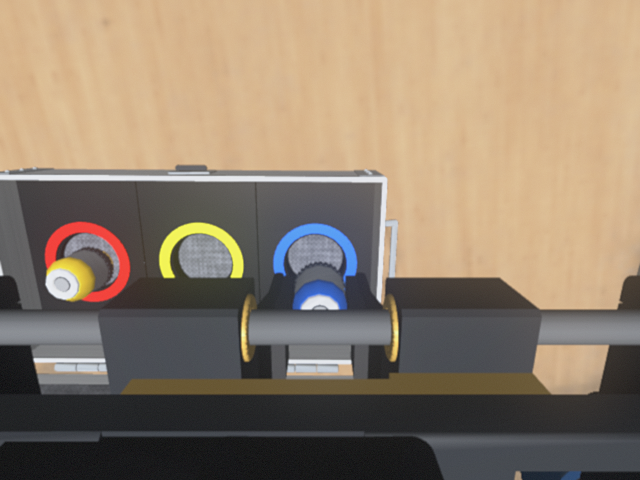

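```bash
python3 -m inch '[[-0.02,-0.02,0.5,0,0,0],[0,0,0.4,0,0,0],[0,0,0.15,0,0,0],[0,0,0,0,0,0],[0,0,0,0,0,0]]'
python3 - <<'E'
from h import *
step([.488,.1949,.0242],np.radians(83.8))
E
```

```text
time: 9.62
ee_pos: [0.4882, 0.1956, 0.0275]
eef_rot: [0.054, 0.999, 0.0, 0.0]
ft_force: [-0.5, 0.2, 0.0]
width: 0.0233
t 9.62 at [0.4882 0.1956 0.0275] need tool mm [ 0.1 -0.7  3.3] frac [ 0.003 -0.017  0.081]
turn deg [0.03 0.03 0.02] frac [0.0002 0.0003 0.0002]
```

```bash
python3 -m inch '[[0,-0.02,0.07,0,0,0],[0,0,0,0,0,0],[0,0,0,0,0,0]]'
python3 - <<'E'
from h import *
step([.488,.1949,.0242],np.radians(83.8));print(read_state()["ft_force"])
E
```

```text
time: 10.0
ee_pos: [0.4879, 0.1947, 0.0243]
eef_rot: [0.054, 0.999, 0.0, 0.0]
ft_force: [-0.0, -0.3, -0.4]
width: 0.023
t 10.0 at [0.4879 0.1947 0.0243] need tool mm [-0.1  0.2  0.1] frac [-0.002  0.004  0.003]
turn deg [0.02 0.02 0.03] frac [0.0001 0.0001 0.0002]
[-0.04845258 -0.3014038  -0.41170574]
```

Release, rise, go above yellow in the red well.

```bash
python3 -m inch '[[0,0,0,0,0,0],[0,0,0,0,0,0],[0,0,0,0,0,0]]' -0.28;  python3 -m inch '[[0,0,-0.5,0,0,0],[0,0,-0.5,0,0,0],[0,-0.5,-0.8,0,0,0],[0,-1,0,0,0,0],[0,-1,0,0,0,0]]'; python3 -m inch '[[0,-0.86,0,0,0,0],[0,0,0,0,0,0],[0,0,0,0,0,0]]'
python3 - <<'E'
from h import *
step([.4736,.0615,.0325],np.radians(83.8)); s=read_state()
c=camera("wrist");cv2.imwrite("pics/w5.png",c["img"][:,:,::-1])
print(proj(c,[.4736,.0615,.048],s))
print(plane(c,319,257,.048,s))
E
```

```text
time: 10.38
ee_pos: [0.4877, 0.1946, 0.0241]
eef_rot: [0.054, 0.999, -0.0, -0.0]
ft_force: [0.4, 0.3, 0.0]
width: 0.0313
time: 11.0
ee_pos: [0.477, 0.0943, 0.0966]
eef_rot: [0.054, 0.999, 0.0, 0.0]
ft_force: [0.6, -0.6, -0.0]
width: 0.0314
time: 11.38
ee_pos: [0.4734, 0.0618, 0.0962]
eef_rot: [0.054, 0.999, 0.0, 0.0]
ft_force: [0.4, -0.3, 0.2]
width: 0.0312
t 11.38 at [0.4734 0.0618 0.0962] need tool mm [-0.3 -0.3 63.7] frac [-0.007 -0.008  1.593]
turn deg [0.03 0.01 0.05] frac [0.0003 0.0001 0.0004]
(np.float64(317.6976354799743), np.float64(262.44082089676704))
[0.47034613 0.06262258 0.048     ]
```

View pics/w5.png

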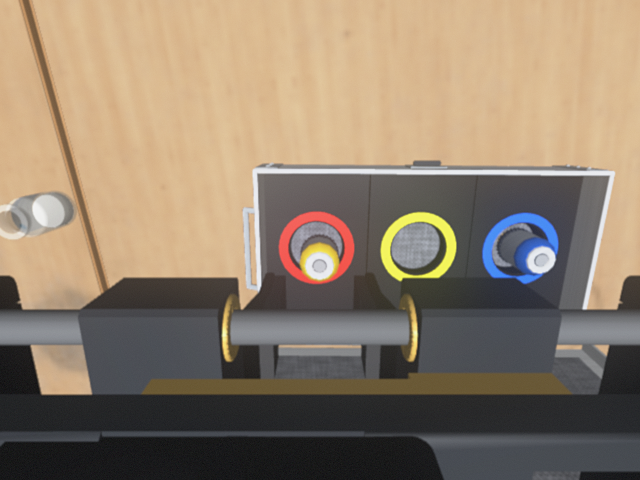

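```bash
python3 -m inch '[[0,0,0.6,0,0,0],[0,0,0.6,0,0,0],[0,0,0.33,0,0,0],[0,0,0,0,0,0],[0,0,0,0,0,0]]'; python3 -m inch '[[0,0,0.05,0,0,0],[0,0,0,0,0,0],[0,0,0,0,0,0],[0,0,0,0,0,0]]' -1 15; python3 -m inch '[[0,0,-0.5,0,0,0],[0,0,-0.6,0,0,0],[0,0.8,0,0,0,0],[0,0.88,0,0,0,0],[0,0,0,0,0,0]]';python3 -m inch '[[0,0,0,0,0,0]]'
python3 - <<'E'
from h import *
step([.4808,.1280,.0275],np.radians(83.8)); s=read_state()
c=camera("wrist");cv2.imwrite("pics/w6.png",c["img"][:,:,::-1])
E
```

```text
time: 12.05
ee_pos: [0.4738, 0.0614, 0.0356]
eef_rot: [0.054, 0.999, 0.0, 0.0]
ft_force: [0.2, 0.4, 0.3]
width: 0.0313
time: 12.55
ee_pos: [0.4736, 0.0612, 0.0333]
eef_rot: [0.054, 0.999, 0.0, 0.0]
ft_force: [0.3, 0.2, 3.4]
width: 0.0231
time: 13.18
ee_pos: [0.4801, 0.1304, 0.0767]
eef_rot: [0.052, 0.999, 0.0, -0.0]
ft_force: [0.6, -1.0, -1.0]
width: 0.0232
time: 13.3
ee_pos: [0.4802, 0.127, 0.0766]
eef_rot: [0.054, 0.999, -0.0, -0.0]
ft_force: [1.0, 0.3, -1.0]
width: 0.0234
t 13.3 at [0.4802 0.127  0.0766] need tool mm [-0.6  1.1 49.1] frac [-0.014  0.027  1.228]
turn deg [-0.05 -0.04  0.01] frac [-0.0004 -0.0003  0.0001]
```

View pics/w6.png

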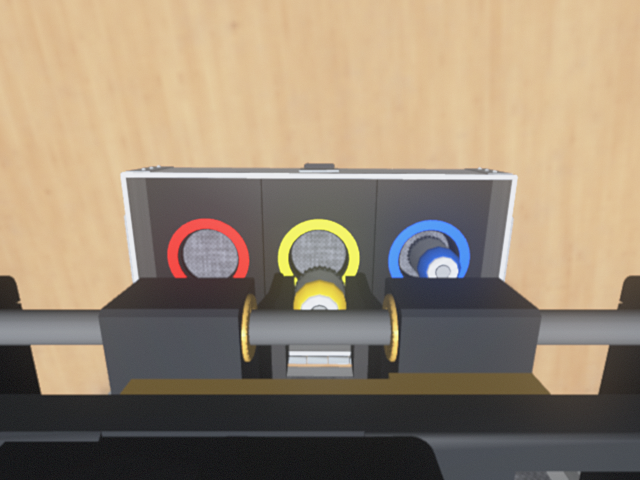

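```bash
python3 -m inch '[[-0.02,0.02,0.5,0,0,0],[0,0,0.4,0,0,0],[0,0,0.2,0,0,0],[0,0,0,0,0,0],[0,0,0,0,0,0]]'; python3 -m inch '[[0,0,0.05,0,0,0],[0,0,0,0,0,0],[0,0,0,0,0,0]]'
python3 - <<'E'
from h import *
step([.4808,.1280,.0283],np.radians(83.8));print(read_state()["ft_force"])
E
```

```text
time: 13.98
ee_pos: [0.4817, 0.1286, 0.0334]
eef_rot: [0.054, 0.999, 0.0, 0.0]
ft_force: [0.2, -0.8, -1.0]
width: 0.0231
time: 14.35
ee_pos: [0.4814, 0.1286, 0.0311]
eef_rot: [0.054, 0.999, 0.0, 0.0]
ft_force: [0.1, 0.1, -1.5]
width: 0.023
t 14.35 at [0.4814 0.1286 0.0311] need tool mm [ 0.6 -0.7  2.8] frac [ 0.015 -0.017  0.069]
turn deg [0.01 0.01 0.03] frac [0.0001 0.0001 0.0002]
[ 0.06817129  0.14352778 -1.50685679]
```

Lower the last bit, release, rise; then head to red.

```bash
python3 -m inch '[[0,-0.01,0.06,0,0,0],[0,0,0,0,0,0],[0,0,0,0,0,0]]'; python3 -m inch '[[0,0,0,0,0,0],[0,0,0,0,0,0],[0,0,0,0,0,0]]' -0.28;  python3 -m inch '[[0,0,-0.5,0,0,0],[0,0,-0.6,0,0,0],[0,0,-1,0,0,0],[0,0,0,0,0,0]]'
python3 - <<'E'
from h import *
step([.5145,-.2134,.1],np.radians(83.8)); s=read_state()
c=camera("wrist");cv2.imwrite("pics/w7.png",c["img"][:,:,::-1])
E
```

```text
time: 14.72
ee_pos: [0.4813, 0.1281, 0.0285]
eef_rot: [0.054, 0.999, -0.0, -0.0]
ft_force: [0.2, -0.2, -1.7]
width: 0.0228
time: 15.1
ee_pos: [0.4814, 0.1282, 0.0286]
eef_rot: [0.054, 0.999, 0.0, 0.0]
ft_force: [0.1, 0.4, -0.8]
width: 0.0308
time: 15.6
ee_pos: [0.4832, 0.1288, 0.1153]
eef_rot: [0.054, 0.999, 0.001, 0.002]
ft_force: [-0.1, 0.9, -0.0]
width: 0.0311
t 15.6 at [0.4832 0.1288 0.1153] need tool mm [ -67.9 -336.9   14.6] frac [-1.698 -8.422  0.366]
turn deg [0.17 0.26 0.02] frac [0.0014 0.0021 0.0001]
```

View pics/w7.png

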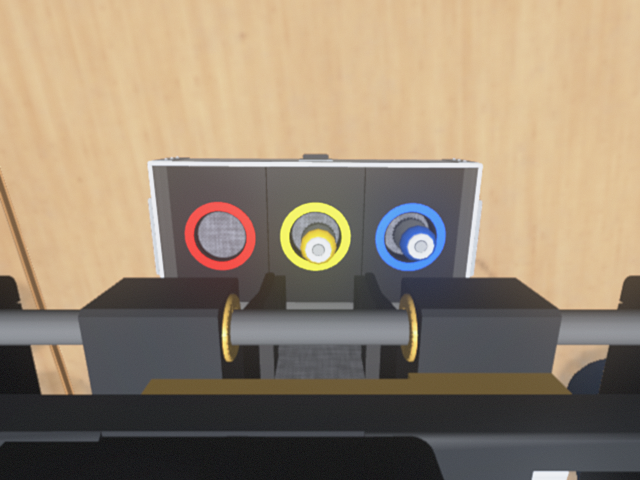

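```bash
python3 -m inch '[[0,-1,0,0,0,0],[0,-1,0,0,0,0],[0,-1,0,0,0,0],[0,-1,0,0,0,0],[0,-1,0,0,0,0]]' 0; python3 -m inch '[[0,-1,0,0,0,0],[-0.4,-1,0,0,0,0],[-0.6,-1,0,0,0,0],[-0.7,-0.42,0,0,0,0],[0,0,0,0,0,0]]';python3 -m inch '[[0,0,0,0,0,0],[0,0,0,0,0,0]]'
python3 - <<'E'
from h import *
s=read_state()
c=camera("wrist");cv2.imwrite("pics/w8.png",c["img"][:,:,::-1])
print(proj(c,[.5145,-.2134,.028],s))
step([.5145,-.2134,.018],np.radians(83.8));
E
```

```text
time: 16.27
ee_pos: [0.4589, -0.0719, 0.1115]
eef_rot: [0.054, 0.999, -0.0, -0.001]
ft_force: [0.8, -0.6, -0.1]
width: 0.0432
time: 16.9
ee_pos: [0.5128, -0.2155, 0.1111]
eef_rot: [0.055, 0.999, -0.001, -0.001]
ft_force: [0.3, 0.6, -0.9]
width: 0.0433
time: 17.15
ee_pos: [0.5121, -0.2132, 0.1122]
eef_rot: [0.053, 0.999, 0.0, -0.0]
ft_force: [0.3, -0.3, 0.2]
width: 0.0435
(np.float64(318.3128568950789), np.float64(248.3220802229576))
t 17.2 at [ 0.5123 -0.2132  0.1124] need tool mm [-2.2  0.  94.4] frac [-0.055  0.     2.36 ]
turn deg [ 0.04 -0.01  0.07] frac [ 0.0003 -0.0001  0.0006]
```

View pics/w8.png

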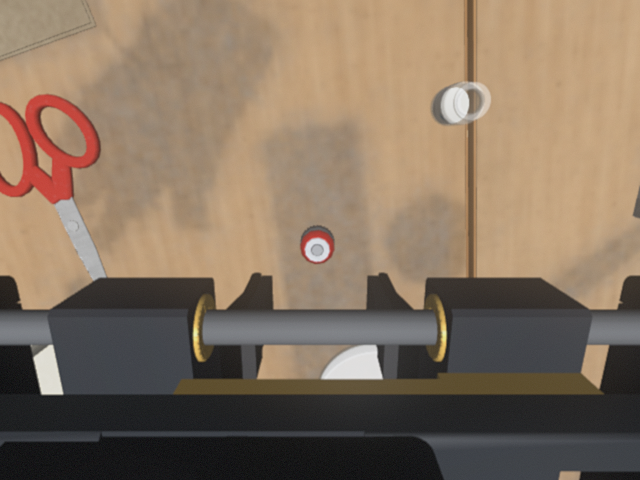

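```bash
python3 -m inch '[[-0.05,0,0.9,0,0,0],[0,0,0.8,0,0,0],[0,0,0.5,0,0,0],[0,0,0.25,0,0,0],[0,0,0,0,0,0]]'; python3 -m inch '[[0,0,0,0,0,0]]'
python3 - <<'E'
from h import *
step([.514,-.2132,.010],np.radians(83.8));
E
```

```text
time: 17.82
ee_pos: [0.5145, -0.2139, 0.0145]
eef_rot: [0.054, 0.999, 0.0, -0.0]
ft_force: [-0.3, -0.4, 0.5]
width: 0.0435
time: 17.95
ee_pos: [0.5153, -0.2143, 0.0154]
eef_rot: [0.054, 0.999, -0.0, 0.001]
ft_force: [0.1, 0.1, 2.3]
width: 0.0432
t 17.95 at [ 0.5153 -0.2143  0.0154] need tool mm [1.4 1.  5.4] frac [0.035 0.025 0.136]
turn deg [0.   0.08 0.03] frac [0.     0.0007 0.0002]
```

```bash
python3 -m inch '[[0.03,0.02,0.13,0,0,0],[0,0,0,0,0,0],[0,0,0,0,0,0]]'; python3 -m inch '[[0,0,0,0,0,0],[0,0,0,0,0,0],[0,0,0,0,0,0],[0,0,0,0,0,0]]' -1 15
python3 - <<'E'
from h import *
step([.514,-.2132,.010],np.radians(83.8)); print(read_state()["width"])
E
```

```text
time: 18.32
ee_pos: [0.5136, -0.2132, 0.0094]
eef_rot: [0.054, 0.999, 0.0, 0.0]
ft_force: [0.2, 0.4, 0.5]
width: 0.0435
time: 18.82
ee_pos: [0.5136, -0.2133, 0.0093]
eef_rot: [0.054, 0.999, 0.0, 0.0]
ft_force: [0.3, 0.3, 1.0]
width: 0.0233
t 18.82 at [ 0.5136 -0.2133  0.0093] need tool mm [-0.3  0.2 -0.7] frac [-0.009  0.005 -0.017]
turn deg [0.   0.   0.02] frac [0.     0.     0.0002]
0.02330791974214595
```

```bash
python3 -m inch '[[0,0,-0.5,0,0,0],[0,0,-1,0,0,0],[0.4,0,-1,0,0,0],[0.7,0.6,0,0,0,0],[0.6,1,0,0,0,0]]'; python3 -m inch '[[0,1,0,0,0,0],[0,1,0,0,0,0],[0,1,0,0,0,0],[0,1,0,0,0,0],[0,0.8,0,0,0,0]]'; python3 -m inch '[[0,0.3,0,0,0,0],[0,0,0,0,0,0],[0,0,0,0,0,0]]';python3 - <<'E'
from h import *
s=read_state()
c=camera("wrist");cv2.imwrite("pics/w9.png",c["img"][:,:,::-1])
step([.4736,.0615,.0243],np.radians(83.8)); 
E
```

```text
time: 19.45
ee_pos: [0.4523, -0.1429, 0.1109]
eef_rot: [0.055, 0.998, -0.0, 0.001]
ft_force: [0.4, 0.6, -0.8]
width: 0.0233
time: 20.08
ee_pos: [0.4738, 0.05, 0.1107]
eef_rot: [0.054, 0.999, 0.0, 0.001]
ft_force: [0.5, -0.5, 0.0]
width: 0.0232
time: 20.45
ee_pos: [0.4748, 0.0589, 0.1096]
eef_rot: [0.055, 0.998, -0.0, 0.0]
ft_force: [0.7, -0.0, -0.7]
width: 0.0235
t 20.5 at [0.4748 0.059  0.1095] need tool mm [ 1.5  2.4 85.2] frac [0.038 0.059 2.13 ]
turn deg [-0.01  0.01 -0.09] frac [-0.0001  0.0001 -0.0008]
```

View pics/w9.png

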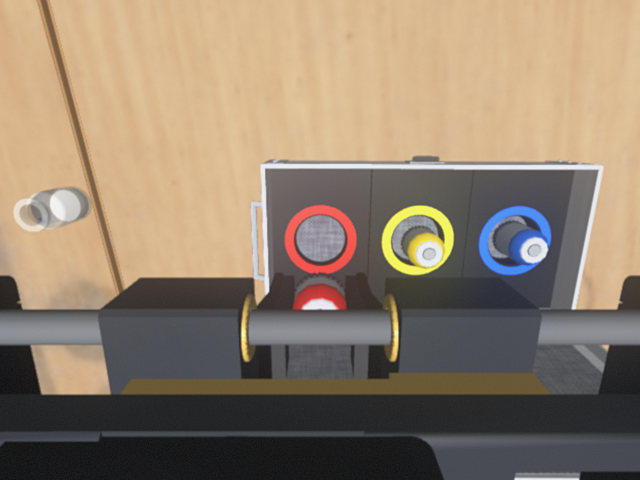

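Red held (320,300). Lower it in stages.

```bash
python3 -m inch '[[0.04,0.06,0.6,0,0,0],[0,0,0.6,0,0,0],[0,0,0.4,0,0,0],[0,0,0,0,0,0],[0,0,0,0,0,0]]'
python3 - <<'E'
from h import *
step([.4736,.0615,.0243],np.radians(83.8));
E
```

```text
time: 21.12
ee_pos: [0.474, 0.0629, 0.0461]
eef_rot: [0.054, 0.999, 0.0, 0.0]
ft_force: [0.8, -0.8, -0.6]
width: 0.0233
t 21.12 at [0.474  0.0629 0.0461] need tool mm [ 0.3 -1.4 21.8] frac [ 0.007 -0.035  0.544]
turn deg [ 0.02  0.05 -0.  ] frac [ 0.0002  0.0004 -0.    ]
```

```bash
python3 -m inch '[[0,-0.035,0.25,0,0,0],[0,0,0.2,0,0,0],[0,0,0,0,0,0],[0,0,0.04,0,0,0],[0,0,0,0,0,0]]'
python3 - <<'E'
from h import *
step([.4736,.0615,.0243],np.radians(83.8));
E
```

```text
time: 21.75
ee_pos: [0.4734, 0.0617, 0.0258]
eef_rot: [0.054, 0.999, 0.0, 0.0]
ft_force: [0.8, 1.0, -1.0]
width: 0.0235
t 21.75 at [0.4734 0.0617 0.0258] need tool mm [-0.2 -0.2  1.5] frac [-0.005 -0.004  0.038]
turn deg [0.01 0.01 0.03] frac [0.0001 0.0001 0.0002]
```

```bash
python3 -m inch '[[0,0,0.04,0,0,0],[0,0,0,0,0,0],[0,0,0,0,0,0]]'; python3 -m inch '[[0,0,0,0,0,0],[0,0,0,0,0,0],[0,0,0,0,0,0]]' -0.28;  python3 -m inch '[[0,0,-0.5,0,0,0],[0,0,-0.6,0,0,0],[0,0,-1,0,0,0],[0,0,-1,0,0,0],[0,0,0,0,0,0]]'; python3 -m inch '[[0,0,0,0,0,0]]'
python3 - <<'E'
from h import *
s=read_state();step([.4736,.0615,.16],np.radians(83.8)); 
c=camera("wrist");cv2.imwrite("pics/w10.png",c["img"][:,:,::-1])
for n,p in dict(R=[.4736,.0615,.043],Y=[.4808,.128,.043],B=[.488,.1949,.043]).items(): print(n,proj(c,p,s))
E
```

```text
time: 22.12
ee_pos: [0.4736, 0.0617, 0.0243]
eef_rot: [0.054, 0.999, 0.0, 0.0]
ft_force: [-0.3, 0.5, 0.4]
width: 0.0233
time: 22.5
ee_pos: [0.4733, 0.0616, 0.0241]
eef_rot: [0.054, 0.999, 0.0, -0.0]
ft_force: [-0.9, 0.5, 0.6]
width: 0.0311
time: 23.12
ee_pos: [0.4751, 0.062, 0.1509]
eef_rot: [0.054, 0.999, 0.001, 0.002]
ft_force: [-0.0, 0.6, -0.9]
width: 0.031
time: 23.25
ee_pos: [0.473, 0.0616, 0.1475]
eef_rot: [0.054, 0.999, 0.0, -0.0]
ft_force: [-0.6, -0.4, -0.7]
width: 0.0316
t 23.25 at [0.473  0.0616 0.1475] need tool mm [ -0.6  -0.  -12.5] frac [-0.016 -0.001 -0.311]
turn deg [ 0.   -0.03  0.03] frac [ 0.     -0.0003  0.0002]
R (np.float64(318.3607684336616), np.float64(237.99702653679995))
Y (np.float64(409.80834930464135), np.float64(237.945046556164))
B (np.float64(501.7973958780392), np.float64(237.83594798737516))
```

View pics/w10.png

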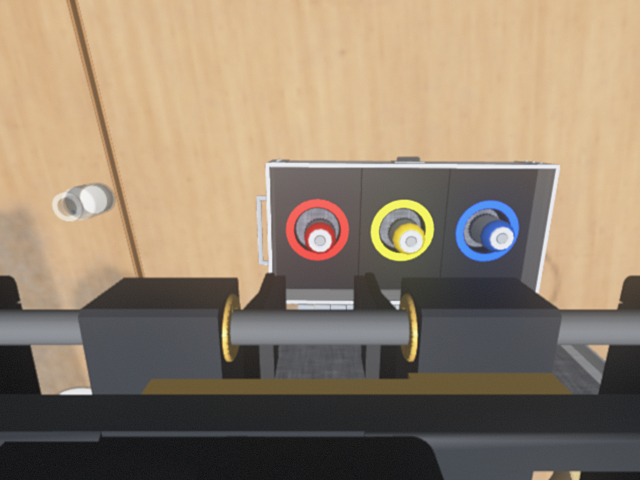

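```bash
python3 -m inch '[[0,0,-1,0,0,0],[0,0.2,-1,0,0,0],[0,0.8,-0.6,0,0,0],[-0.6,0.7,0,0,0,0],[-1,0,0,0,0,0]]' -1; python3 -m inch '[[-1,0,0,0,0,0],[-0.2,0,0,0,0,0],[0,0,0,0,0,0],[0,0,0,0,0,0]]'
python3 - <<'E'
from h import *
step([.5852,.1165,.13],np.radians(83.8))
c=camera("scene");cv2.imwrite("pics/s3.png",cv2.resize(c["img"][30:290,150:400,::-1],None,fx=2.3,fy=2.3))
P=cloud(c)
# case frame: row origin yellow
ex=np.array([np.cos(np.radians(-6.2)),np.sin(np.radians(-6.2))]);ey=np.array([-ex[1],ex[0]])
Q=P.reshape(-1,3);Q=Q[c["depth"].ravel()>0];d=Q[:,:2]-[.4808,.1278];f=d@ex;y=d@ey
m=(abs(y)<.11)&(f>.02)&(f<.13)&(Q[:,2]>.05)&(Q[:,2]<.165)
for z in np.arange(.05,.165,.02):
    k=m&(abs(Q[:,2]-z)<.01)
    if k.sum()>3: print(z.round(2),k.sum(),np.percentile(f[k],[2,25,50,75,98]).round(3),y[k].mean().round(3))
E
```

```text
time: 23.92
ee_pos: [0.5441, 0.1255, 0.251]
eef_rot: [0.051, 0.999, 0.0, -0.001]
ft_force: [0.4, -1.0, 0.8]
width: 0.0007
time: 24.42
ee_pos: [0.5911, 0.1174, 0.2519]
eef_rot: [0.054, 0.999, 0.0, -0.0]
ft_force: [-0.5, 0.8, 0.7]
width: 0.0005
t 24.43 at [0.5911 0.1174 0.2519] need tool mm [  5.7  -1.6 121.9] frac [ 0.143 -0.04   3.048]
turn deg [ 0.02 -0.04  0.04] frac [ 0.0001 -0.0004  0.0004]
0.05 172 [0.054 0.06  0.061 0.062 0.062] 0.002
0.07 350 [0.055 0.061 0.062 0.062 0.064] 0.001
0.09 355 [0.056 0.062 0.063 0.064 0.065] 0.002
0.11 363 [0.057 0.063 0.064 0.065 0.066] -0.001
0.13 371 [0.058 0.065 0.066 0.066 0.068] 0.001
0.15 287 [0.059 0.061 0.064 0.066 0.069] -0.015
```

View pics/s3.png

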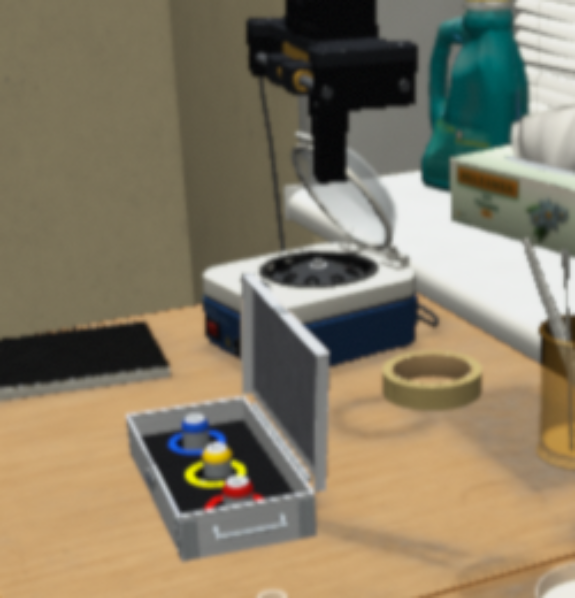

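```bash
python3 -m inch '[[0,0,1,0,0,0],[0,0,1,0,0,0],[0,0,0.9,0,0,0],[0,0,0.1,0,0,0],[0.4,0,0,0,0,0]]'; python3 -m inch '[[0.2,0,0,0,0,0],[0.1,0,0,0,0,0],[0.1,0,0,0,0,0]]';  python3 -m inch '[[0.2,0,0,0,0,0],[0.2,0,0,0,0,0],[0,0,0,0,0,0]]'
python3 - <<'E'
from h import *
step([.5852,.1165,.13],np.radians(83.8))
c=camera("scene");cv2.imwrite("pics/s4.png",cv2.resize(c["img"][30:290,150:400,::-1],None,fx=2.3,fy=2.3))
E
```

```text
time: 25.1
ee_pos: [0.5765, 0.1188, 0.1332]
eef_rot: [0.054, 0.999, 0.0, 0.001]
ft_force: [-0.1, 0.7, 1.2]
width: 0.0004
time: 25.48
ee_pos: [0.5605, 0.1208, 0.1328]
eef_rot: [0.054, 0.999, 0.0, 0.001]
ft_force: [2.2, -0.3, 0.4]
width: -0.0
time: 25.85
ee_pos: [0.5436, 0.1225, 0.1321]
eef_rot: [0.054, 0.999, 0.0, -0.0]
ft_force: [-0.1, 0.4, -0.3]
width: 0.0005
t 25.85 at [0.5436 0.1225 0.1321] need tool mm [-42.   -1.6   2.1] frac [-1.051 -0.039  0.052]
turn deg [ 0.01 -0.03  0.05] frac [ 0.0001 -0.0003  0.0004]
```

View pics/s4.png

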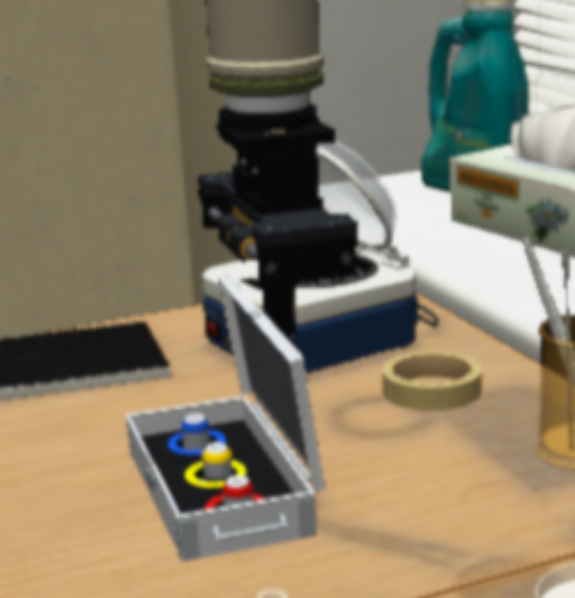

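```bash
python3 -m inch '[[0.3,0,0,0,0,0],[0.3,0,0.05,0,0,0],[0.25,0,0.1,0,0,0],[0.25,0,0.15,0,0,0],[0,0,0,0,0,0]]'
python3 - <<'E'
from h import *
step([.5852,.1165,.13],np.radians(83.8))
c=camera("scene");cv2.imwrite("pics/s5.png",cv2.resize(c["img"][30:290,150:400,::-1],None,fx=2.3,fy=2.3))
E
```

```text
time: 26.52
ee_pos: [0.4993, 0.1273, 0.1195]
eef_rot: [0.054, 0.999, -0.0, -0.001]
ft_force: [-0.2, 0.3, 1.8]
width: 0.0005
t 26.52 at [0.4993 0.1273 0.1195] need tool mm [-86.5  -1.5 -10.6] frac [-2.163 -0.038 -0.265]
turn deg [-0.01 -0.08  0.07] frac [-0.0001 -0.0007  0.0005]
```

View pics/s5.png

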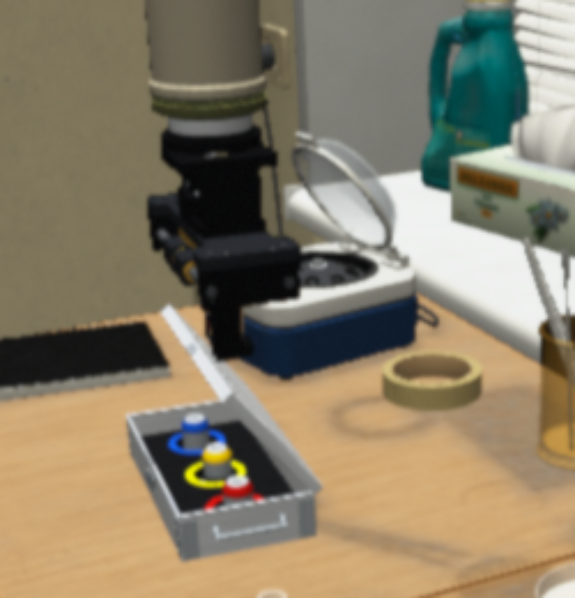

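```bash
python3 -m inch '[[0.25,0,0.2,0,0,0],[0.2,0,0.25,0,0,0],[0.2,0,0.3,0,0,0],[0.1,0,0.3,0,0,0],[0,0,0,0,0,0]]'; python3 -m inch '[[0,0,0,0,0,0],[0,0,0,0,0,0]]'
python3 - <<'E'
from h import *
step([.5852,.1165,.13],np.radians(83.8))
c=camera("scene");cv2.imwrite("pics/s6.png",cv2.resize(c["img"][30:290,150:400,::-1],None,fx=2.3,fy=2.3))
E
```

```text
time: 27.2
ee_pos: [0.4697, 0.1301, 0.0769]
eef_rot: [0.054, 0.999, -0.0, -0.001]
ft_force: [-0.2, 0.3, -0.4]
width: 0.0002
time: 27.45
ee_pos: [0.4712, 0.1303, 0.0785]
eef_rot: [0.054, 0.999, 0.0, 0.0]
ft_force: [0.4, 1.0, -0.1]
width: 0.0004
t 27.45 at [0.4712 0.1303 0.0785] need tool mm [-114.9   -1.5  -51.4] frac [-2.872 -0.036 -1.286]
turn deg [0.02 0.04 0.01] frac [0.0002 0.0003 0.0001]
```

View pics/s6.png

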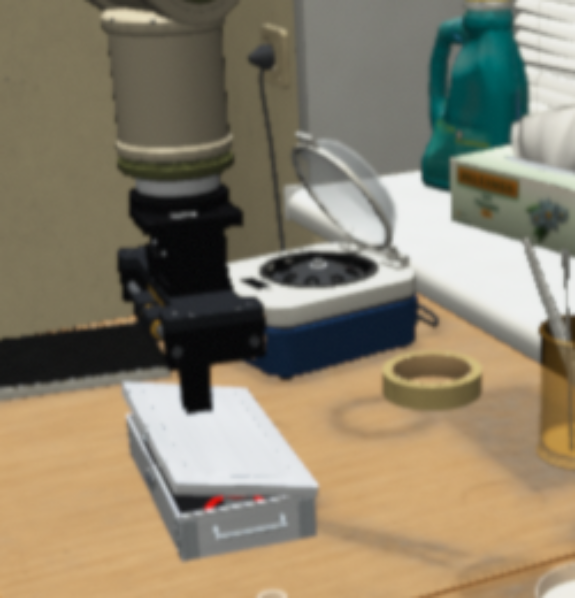

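```bash
python3 -m inch '[[0.3,0,0,0,0,0],[0.2,0,0.2,0,0,0],[0,0,0.2,0,0,0],[0,0,0,0,0,0],[0,0,0,0,0,0]]'; python3 -m inch '[[0,0,0,0,0,0],[0,0,0,0,0,0],[0,0,0,0,0,0],[0,0,0,0,0,0]]';python3 - <<'E'
from h import *
step([.5852,.1165,.13],np.radians(83.8))
c=camera("scene");cv2.imwrite("pics/s7.png",cv2.resize(c["img"][30:290,150:400,::-1],None,fx=2.3,fy=2.3))
P=cloud(c)
ex=np.array([np.cos(np.radians(-6.2)),np.sin(np.radians(-6.2))]);ey=np.array([-ex[1],ex[0]])
Q=P.reshape(-1,3);Q=Q[c["depth"].ravel()>0];d=Q[:,:2]-[.4808,.1278];f=d@ex;y=d@ey
m=(y<-.03)&(y>-.09)&(abs(f)<.05)&(Q[:,2]<.1)
print(np.polyfit(f[m],Q[m,2],1),m.sum(),[np.median(Q[m&(abs(f-a)<.006),2]).round(4) for a in(-.045,-.02,0,.02,.045)])
E
```

```text
time: 28.12
ee_pos: [0.451, 0.1324, 0.0621]
eef_rot: [0.054, 0.999, -0.0, 0.0]
ft_force: [0.2, -0.3, -0.2]
width: 0.0005
time: 28.62
ee_pos: [0.4509, 0.1325, 0.0622]
eef_rot: [0.054, 0.999, 0.0, 0.0]
ft_force: [0.1, -0.2, -0.4]
width: 0.0004
t 28.62 at [0.4509 0.1325 0.0622] need tool mm [-135.3   -1.4  -67.8] frac [-3.382 -0.036 -1.696]
turn deg [0.01 0.   0.02] frac [0.0001 0.     0.0002]
[-0.00010137  0.04645776] 806 [np.float64(0.0461), np.float64(0.0465), np.float64(0.0466), np.float64(0.0465), np.float64(0.0462)]
```

View pics/s7.png

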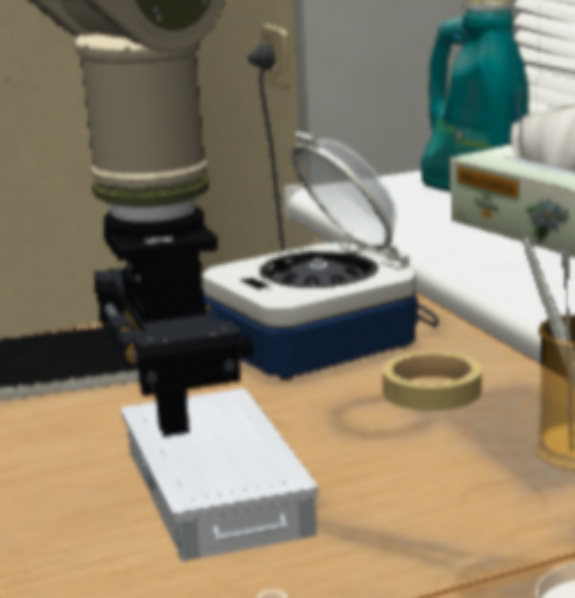

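```bash
python3 -m inch '[[0,0,-0.6,0,0,0],[0,0,-1,0,0,0],[0,0,-1,0,0,0],[0,0,0,0,0,0],[0,0,0,0,0,0]]'; python3 -m inch '[[0,0,0,0,0,0],[0,0,0,0,0,0],[0,0,0,0,0,0],[0,0,0,0,0,0]]';python3 - <<'E'
from h import *
c=camera("scene");P=cloud(c)
ex=np.array([np.cos(np.radians(-6.2)),np.sin(np.radians(-6.2))]);ey=np.array([-ex[1],ex[0]])
Q=P.reshape(-1,3);Q=Q[c["depth"].ravel()>0];d=Q[:,:2]-[.4808,.1278];f=d@ex;y=d@ey
m=(abs(y)<.09)&(abs(f)<.05)&(Q[:,2]<.1)
print(np.polyfit(f[m],Q[m,2],1),m.sum())
cv2.imwrite("pics/s8.png",c["img"][:,:,::-1])
a=cv2.imread("pics/scene0.png");print("bystander diff",cv2.absdiff(a,c["img"][:,:,::-1])[265:330,250:450].mean())
s=read_state();print(s["ee_pos"],s["ft_force"])
E
```

```text
time: 29.3
ee_pos: [0.4505, 0.1324, 0.1656]
eef_rot: [0.054, 0.999, -0.0, -0.0]
ft_force: [-0.1, -0.3, -0.3]
width: 0.0007
time: 29.8
ee_pos: [0.4508, 0.1324, 0.166]
eef_rot: [0.054, 0.999, -0.0, -0.0]
ft_force: [0.3, 0.5, -0.5]
width: 0.0003
[-0.00072765  0.04642426] 2101
bystander diff 2.1142307692307694
[0.45080253 0.13244697 0.16603679] [-0.05957258 -0.03531825  0.4404465 ]
```

View pics/s8.png

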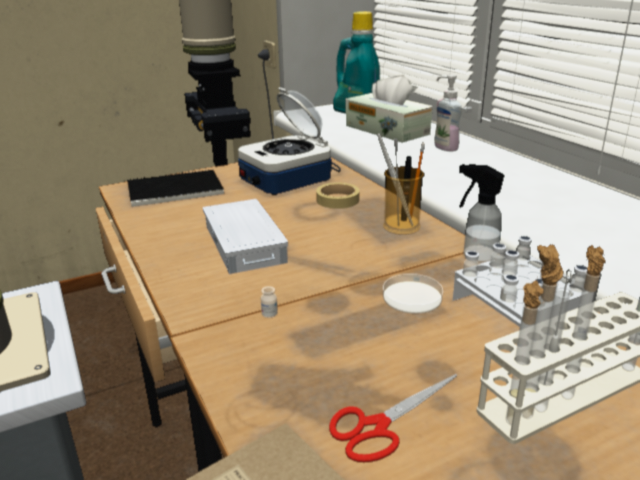

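The lid is shut at (245,235), and the vial (269,300) and dish (412,293) are where they started. The arm is clear of everything.

```bash
python3 -c "from bench import close_job; print(close_job())"
```

```text
the job is handed in; nothing more can be done
None
```

All three objectives are in the wells of their own colour, the lid is shut, and the job is handed in at about 30 s of the 112 s allowed. I used the empty red well as the free spot. Yellow went there first, then blue into the blue well, yellow into the yellow well, and red from the bench into the red well. I closed the lid by pushing it from behind until it sank shut by itself.

- **Objectives:** The last wrist picture before the lid closed showed each tip within about 2 pixels (1–2 mm) of its well's centre, all upright. I could not see inside after the lid closed.
- **Lid:** Depth readings put its outer face flat at 46.4 mm above the bench with a slope below 0.001 rad, against the stated 47 mm when shut.
- **Bystanders:** The vial and Petri dish looked unmoved in the final scene picture.
- **Arm:** It ended about 120 mm above the lid, touching nothing.

No check failed or disagreed.

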